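Shut the marked valve under the test-stand cover

ROBOT

A 6-joint arm with a two-finger parallel gripper is mounted at the origin on the work surface. World frame = base frame: x ahead of the robot, y to its left, z up, the work surface at z = 0. Lengths are in m, angles in rad, forces in N, time in s.
With the tool pointing down it reaches from about 0.275 to 0.975 m from the base axis. Payload 8.4 kg.
Tool frame: the origin (TCP) lies at the very end of the fingers, on their centre line; the grasp point (between the pads) lies 19 mm behind it (grip_point_offset is the distance from the TCP to the grasp point, in m); z points along the fingers, y is the direction in which the jaws open and shut (so a half turn about z gives the same grasp; the last joint's range is limited). The gripper opens to 92 mm and grips with 3 to 60 N. Pads are 20 mm wide; open, the fingers measure 128 mm over their backs; the gripper's body (75 mm by 189 mm) begins 69 mm behind the grasp point.
Start: joints at [-1.219, 0.353, 1.633, -0, 1.155, -0.002], TCP at [0.217, -0.586, 0.215] pointing down, gripper open.
Joint ranges: [-2.63, 2.63], [-0.92, 2.1], [0.06, 2.66], [-1.3, 4.44], [0, 2.69], [-3.02, 3.02]. Speed limits (rad/s): [2.22, 2.22, 2.79, 3.14, 3.14, 3.14].

INTERFACE

Orientations are given as a unit quaternion [x, y, z, w].
In Python, from workcell import * gives the robot as it stands. The module is installed in compiled form; this text tells all that it offers.
- The arm moves only by the shell command python3 -m crank 'ROWS' [FORCE]. ROWS is JSON, a list that holds one entry, the list of rows, each a list of 7 numbers: the turn, a rotation vector about the tool's x, y, z in rad, then the shift along the tool's x, y, z in units of 60 mm (1.0 is 60 mm), then the opening, from 0 (shut) to 1 (fully open). A call has exactly 8 rows; each row shifts and turns the pose as measured when the row begins, along the tool's axes as they then stand; what a row does not reach is not made up. A row lasts 1/8 s, in which the tool goes at most 62.5 mm and 10.7 degrees, less where a joint would pass 70% of its speed; a pose out of reach is approached as far as the arm can. A call is refused whole if a number of a shift passes 1 or a number of a turn 0.188, either way. A call with a gripper value outside its range is refused whole. The fingers move at their own pace and stop on an object; FORCE is the grip in N (left out, the last holds). Time passes only in rows, so rows that do not move let the fingers close, or fill a call up. It gives the time, the measured TCP pose, the force and the opening at its end, in the units of the state.
- state(): the state, without advancing time (a new reading comes with each control period).
- get_image(name): name is "scene" or "top" or "wrist"; returns a dict with "image" (384x512x3 uint8, red, green, blue), "intrinsics" (3x3 intrinsics, pixels), "k1" (the pictures are not rectified: a ray, as slopes to the right and down, at radius r is drawn at 1 + k1 r^2 times it, then the intrinsics apply), "pose" (4x4, takes a point from camera to world coordinates). Camera axes: x right, y down, z forward; pixel columns grow to the right and rows downward; lengths in m; the calibration is good to about 2 mm. A picture is of the moment at which its call begins. There is no depth.
- job_done(): hands the job in, once; it reports no verdict.
The state is a dict: "time_s": time; "joint_pos": joint angles; "qd": joint speeds; "tau": joint torques, N m; "ee_pos": TCP position; "ee_rot": TCP orientation; "force": force on the tool from outside, world axes, zero at the start; "ft_torque": the same for the moment, N m; "gripper_width": opening from 0.0 (shut) to 1.0 (fully open).
Only numpy, scipy, OpenCV 4.12 (cv2) and the standard library are available. Lean on these libraries where they do the work, as an engineer would, in place of code of your own. Each camera call takes 0.05 s, during which the arm holds its last target. There are 200 camera calls.

TASK

The cylinder head's leak-test manifold sits on the bench under its yellow sliding cover. Push the cover aside by its black bar as far as it goes, then push the red handle with the white band (one of two valve handles underneath) round until it stops square across its pipe, fully shut. It is all done by pushing, nothing needs gripping: leave the blue valve as it is and do not shift or pick up the socket, the oil bottle and the magnetic stand around the box.

Things in the scene. Friction and masses are not known exactly. Their poses are not given: they have to be found in the camera images.
- box: Grey steel box fixed to the bench, yaw varies: x +-95, y -135 to +375 mm, rim 80 mm high; guide rails at x = +-85 to +-95 mm reach 92 mm. Origin: on the bench under the centre of the valve opening (x +-88, y -129 to +130 mm, walls beside it). From y = 130 mm a flat deck, onto which the cover slides. Outside the +x wall: pipes and a dial gauge, up to 85 mm high, out to x = 151 mm. z is up.
- cover (a joint): Slide of the yellow cover, m: 0 = opening covered, 0.24 = fully aside against the stop; grows along the box's +y. Stiff slide, about 2 N friction, stays where left. The cover is a 166 x 252 x 6 mm plate, its top 87 mm above the bench.
- cover_bar (a point): Centre of the black push bar that stands on the cover near its -y edge: 100 mm long in the box's x, 12 mm thick in y, 22 mm high (87 to 109 mm above the bench). It moves with the cover; at cover = 0 it is at y = -105 mm of the box frame.
- red_handle (a joint): Angle of the red handle with a white band, rad: 0 = open, the handle points to the box's -x (along its pipe); 1.571 = shut against the stop, it points to the box's +y (across the pipe). Grows clockwise seen from above. About 0.1 N m friction, stays where left; starts between 0 and 0.35.
- red_pivot (a point): Point on the red handle's upright pivot axis, 65 mm above the bench, at mid-height of the handle; it lies at x = 30 mm and y = -60 or +50 mm of the box frame (red and blue swap places).
- red_grip (a point): Point in the red handle's plastic sleeve, 45 mm from the pivot. The sleeve is 16 mm wide, runs from 18 to 64 mm from the pivot and from 56 to 74 mm above the bench. Beneath it lies the brass valve body, up to 48 mm above the bench.
- blue_handle (a joint): Angle of the other, blue handle; same kind and sense as the red one. To be left alone.
- blue_pivot (a point): Point on the blue handle's pivot axis, as for red.
- blue_grip (a point): Point in the blue handle's sleeve, 45 mm from its pivot; same sizes as the red one.
- socket: Steel socket, 28 mm diameter, 45 mm high, loose, standing in front (-x) of the box. Origin at the centre of its underside.
- oil: White oil bottle with red cap, 52 mm diameter, 130 mm high, loose, behind (+x) the deck. Origin at the centre of its underside.
- magbase: Black magnetic stand block 45 x 55 x 50 mm with a short post and ball, 93 mm high, loose, beyond the box's -y end. Origin at the centre of its underside.
Not all that is in view belongs to the job. What is shaped like the oil but brown or pink is not meant.

How it is judged:
By the outcome, as a careful person would: the job done as asked, in the order asked, and still so for the second after the job is handed in, with the robot touching nothing.
It also fails if it takes over 48 s, if anything falls off the work surface, if the arm or the gripper's body presses on something with over 40 N, if the wrist force passes 120 N, or if a joint passes its speed limit or range.

## Working session

There is one attempt and no reset: what is moved stays moved. The work goes in short steps, Python scripts to look and compute and a shell command to move; the robot and the scene stay as the last step left them, time stands still between calls to the robot, and variables do not carry over. Pictures are saved under pics/ and viewed, about 8 in all and at most 12, crops included, and the job is handed in when it is done.

```bash
mkdir -p pics
cat > h.py <<'E'
import numpy as np, cv2
from workcell import *
from scipy.spatial.transform import Rotation as R
def grab(n,f):
    d=get_image(n); cv2.imwrite('pics/'+f,d['image'][:,:,::-1]); np.save('pics/'+f+'.npy',d,allow_pickle=True); return d
def load(f): return np.load('pics/'+f+'.npy',allow_pickle=True).item()
def cast(d,uv,z):
    K=d['intrinsics'];k=d['k1']
    p=cv2.undistortPoints(np.array(uv,float).reshape(-1,1,2),K,np.array([k,0,0,0.])).reshape(-1,2)
    r=np.c_[p,np.ones(len(p))]@d['pose'][:3,:3].T;o=d['pose'][:3,3]
    return o+r*((z-o[2])/r[:,2])[:,None]
E
python3 - <<'E'
from h import *
for n in('top','scene'):
    d=grab(n,n+'0.png'); print(d['intrinsics'],d['k1'],d['pose'])
s=state();print(s)
a=load('top0.png')['image'];b=load('scene0.png')['image']
cv2.imwrite('pics/t0.png',cv2.resize(a,(800,600))[:,:,::-1])
cv2.imwrite('pics/s0.png',cv2.resize(b,(800,600))[:,:,::-1])
E
```

```text
[[380.87056989   0.         250.40712051]
 [  0.         380.87056989 193.6327522 ]
 [  0.           0.           1.        ]] -0.08963350855563783 [[-0.0268978  -0.98777305  0.15356077  0.51101936]
 [-0.99903572  0.02123001 -0.03843062  0.09043391]
 [ 0.03470063 -0.15444639 -0.9873916   0.99595914]
 [ 0.          0.          0.          1.        ]]
[[453.84891011   0.         255.51096806]
 [  0.         453.84891011 183.87107505]
 [  0.           0.           1.        ]] -0.038545102720318115 [[ 0.49852817  0.43420576 -0.75028996  1.54952887]
 [ 0.86657792 -0.27222127  0.41825625 -0.46828267]
 [-0.02263562 -0.85869723 -0.5119831   0.74623917]
 [ 0.          0.          0.          1.        ]]
{'time_s': 0.1, 'joint_pos': array([-1.21938805e+00,  3.53570909e-01,  1.63410804e+00,  1.42131254e-05,
        1.15518291e+00, -2.38165174e-03]), 'qd': array([ 3.93479748e-04, -2.15740210e-03, -6.74483334e-04, -7.42575830e-04,
        1.16897829e-03, -7.25676277e-06]), 'tau': array([-1.17225893e-03, -5.94908988e+01, -3.34930873e+01,  6.98268972e-02,
        1.83014543e-02, -1.40793190e-05]), 'ee_pos': array([ 0.21638768, -0.58584364,  0.21392309]), 'ee_rot': array([ 9.84395150e-01,  1.75970982e-01, -1.03785087e-04, -6.26096718e-04]), 'force': array([ 1.18674153,  0.53945962, -0.71364686]), 'ft_torque': array([ 0.01100327, -0.03213989,  0.03538691]), 'gripper_width': 1.0013170508824272}
```

View pics/t0.png

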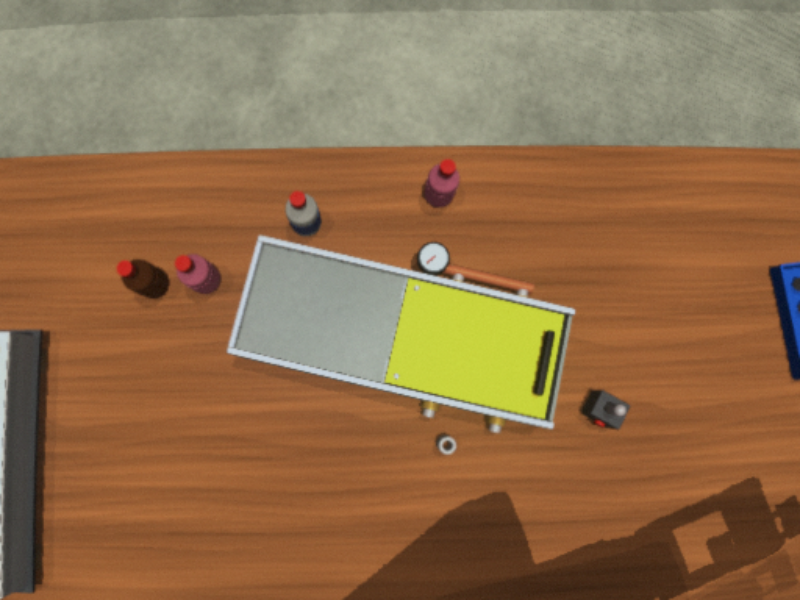

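View pics/s0.png

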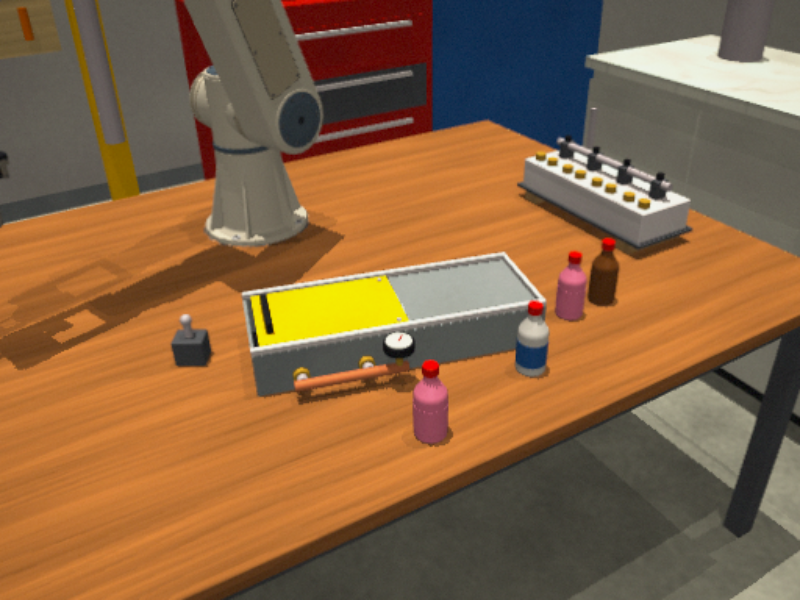

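Top view (800x600 scale): cover at about (480,345), black bar at (544,362), deck to the left, magnetic stand at (606,409), socket at (447,444), oil bottle at (303,213). The scene view agrees. The box's +y points to image left, which is roughly world +y.

Run:
```python
from h import *
d=load('top0.png');im=d['image'];hsv=cv2.cvtColor(im,cv2.COLOR_RGB2HSV)
y=cv2.inRange(hsv,(22,120,80),(38,255,255))
y=cv2.morphologyEx(y,cv2.MORPH_OPEN,np.ones((3,3)))
c=max(cv2.findContours(y,0,2)[0],key=cv2.contourArea)
r=cv2.minAreaRect(c);P=cast(d,cv2.boxPoints(r),.087);print('cover',P.round(4),[np.linalg.norm(P[i]-P[i-1]).round(4) for i in range(4)])
dark=cv2.inRange(im.max(2),0,60);m=np.zeros_like(dark);cv2.drawContours(m,[cv2.convexHull(c)],-1,255,-1);m=cv2.erode(m,np.ones((5,5)))
b=max(cv2.findContours(dark&m,0,2)[0],key=cv2.contourArea)
rb=cv2.minAreaRect(b);Q=cast(d,cv2.boxPoints(rb),.105);print('bar',Q.round(4),cast(d,[rb[0]],.105))
# rim corners by eye (800x600)
C=cast(d,np.array([[262,238],[573,311],[551,426],[230,352]])*.64,.08);print('rim',C.round(4),[np.linalg.norm(C[i]-C[i-1]).round(4) for i in range(4)])
o=C.mean(0);v=(C[0]+C[3]-C[1]-C[2]);th=np.arctan2(v[1],v[0])-np.pi/2
e=max(P@np.r_[0,0,0]*0+1 for _ in [0])
Rz=R.from_euler('z',th).as_matrix()
org=o-Rz@[0,.12,0];print('yaw',th,'origin rim',org, 'bar in box',(cast(d,[rb[0]],.105)-org)@Rz,'cover ctr',(P.mean(0)-org)@Rz)
s=state();T=R.from_quat(s['ee_rot']).as_matrix();print(T.round(3))
v=P-P.mean(0)
for n,uv,z in(('mag',(606,409),.05),('sock',(447,444),.045),('dial',(434,257),.085)):print(n,((cast(d,[np.array(uv)*.64],z)-org)@Rz).round(3))
```

```text
cover [[ 0.5306  0.0698  0.087 ]
 [ 0.692   0.028   0.087 ]
 [ 0.6279 -0.2234  0.087 ]
 [ 0.467  -0.1744  0.087 ]] [np.float64(0.2523), np.float64(0.1668), np.float64(0.2594), np.float64(0.1682)]
bar [[ 0.509  -0.1537  0.105 ]
 [ 0.6012 -0.1784  0.105 ]
 [ 0.5984 -0.1909  0.105 ]
 [ 0.5062 -0.166   0.105 ]] [[ 0.55334202 -0.17207152  0.105     ]]
rim [[ 0.7612  0.2566  0.08  ]
 [ 0.6337 -0.2332  0.08  ]
 [ 0.4559 -0.1861  0.08  ]
 [ 0.582   0.3046  0.08  ]] [np.float64(0.1855), np.float64(0.5061), np.float64(0.184), np.float64(0.5066)]
yaw -0.25310016400929203 origin rim [ 0.5781427  -0.08070304  0.08      ] bar in box [[-0.00113128 -0.0946678   0.025     ]] cover ctr [-0.00022628  0.00582307  0.007     ]
[[ 0.938  0.346 -0.   ]
 [ 0.346 -0.938  0.001]
 [ 0.    -0.001 -1.   ]]
mag [[-0.046 -0.225 -0.03 ]]
sock [[-0.155  0.014 -0.035]]
dial [[0.124 0.101 0.005]]
```

```bash
python3 -m crank '[[[0,0,0,0.9,-0.5,0,0],[0,0,0,0.9,-0.5,0,0],[0,0,0,0.9,-0.5,0,0],[0,0,0,0.9,-0.5,0,0],[0,0,0,0.9,-0.5,0,0],[0,0,0,0.9,-0.5,0,0],[0,0,0,0.9,-0.5,0,0],[0,0,0,0.9,-0.5,0,0]]]' 20
python3 -m crank '[[[0,0,0.15,0,0,0,0],[0,0,0.15,0,0,0,0],[0,0,0.15,0,0,0,0],[0,0,0.15,0,0,0,0],[0,0,0,0,0,0,0],[0,0,0,0,0,0,0],[0,0,0,0,0,0,0],[0,0,0,0,0,0,0]]]'
cat >> h.py <<'E'
YAW=-.253
def where(tgt=None):
    s=state();T=R.from_quat(s['ee_rot']).as_matrix();print('t',round(s['time_s'],2),'p',s['ee_pos'].round(4),'yaw',np.arctan2(T[1,0],T[0,0]).round(3),'zax',T[:,2].round(3),'F',s['force'].round(1),'w',round(s['gripper_width'],2))
    if tgt is not None: print('rows total',(T.T@(np.array(tgt)-s['ee_pos'])/.06).round(2))
E
python3 -c "
from h import *
where([.543,-.210,.095])"
```

```text
time_s: 1.1
ee_pos: [0.5413, -0.2077, 0.2121]
ee_rot: [0.985, 0.172, -0.001, -0.001]
force: [-0.1, -0.6, -0.4]
gripper_width: 0.153
time_s: 2.1
ee_pos: [0.5431, -0.2021, 0.2097]
ee_rot: [0.992, -0.128, -0.003, -0.002]
force: [-0.4, -0.2, 0.2]
gripper_width: 0.007
t 2.1 p [ 0.5431 -0.2021  0.2097] yaw -0.257 zax [-0.005  0.004 -1.   ] F [-0.4 -0.2  0.2] w 0.01
rows total [0.04 0.13 1.91]
```

```bash
python3 -m crank '[[[0,0,0,0,0.2,0.1,0],[0,0,0,0,0,0.5,0],[0,0,0,0,0,0.5,0],[0,0,0,0,0,0.4,0],[0,0,0,0,0,0.2,0],[0,0,0,0,0,0.1,0],[0,0,0,0,0,0,0],[0,0,0,0,0,0,0]]]'
python3 -c "
from h import *
where([.543,-.210,.095])
d=grab('top','t1.png');cv2.imwrite('pics/t1c.png',cv2.resize(d['image'][130:300,220:440],None,fx=3.5,fy=3.5)[:,:,::-1])
"
```

```text
time_s: 3.1
ee_pos: [0.5396, -0.218, 0.099]
ee_rot: [0.992, -0.127, -0.001, -0.001]
force: [0.3, 0.5, 0.1]
gripper_width: 0.006
t 3.1 p [ 0.5396 -0.218   0.099 ] yaw -0.255 zax [-0.002  0.002 -1.   ] F [0.3 0.5 0.1] w 0.01
rows total [ 0.02 -0.14  0.07]
```

View pics/t1c.png

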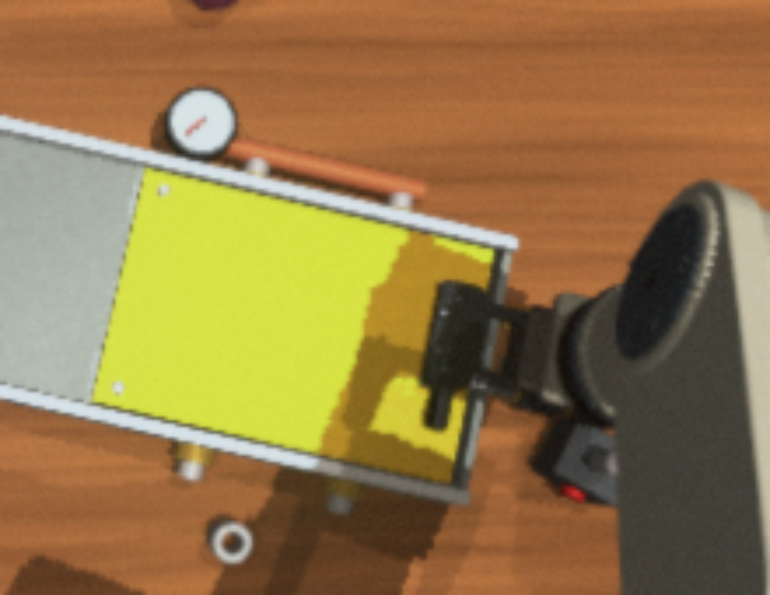

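The picture shows the closed fingers just behind the bar (crop pixel 440,360), clear of the -y wall and the magnetic stand. Next I push along tool -y.

```bash
python3 -m crank '[[[0,0,0,0,-0.3,0.05,0],[0,0,0,0,-0.4,0,0],[0,0,0,0,-0.5,0,0],[0,0,0,0,-0.5,0,0],[0,0,0,0,-0.5,0,0],[0,0,0,0,-0.5,0,0],[0,0,0,0,-0.5,0,0],[0,0,0,0,-0.4,0,0]]]'
python3 -c "
from h import *
where([.543+.25*.25,-.210+.968*.25,.095])"
```

```text
time_s: 4.15
ee_pos: [0.5968, -0.0003, 0.0972]
ee_rot: [0.992, -0.127, 0.001, 0.002]
force: [1.3, -4.3, -1.1]
gripper_width: 0.005
t 4.15 p [ 5.968e-01 -3.000e-04  9.720e-02] yaw -0.254 zax [ 0.002 -0.005 -1.   ] F [ 1.3 -4.3 -1.1] w 0.0
rows total [ 0.   -0.56  0.03]
```

```bash
python3 -m crank '[[[0,0,0,0,-0.25,0,0],[0,0,0,0,-0.15,0,0],[0,0,0,0,-0.15,0,0],[0,0,0,0,-0.1,0,0],[0,0,0,0,-0.1,0,0],[0,0,0,0,-0.1,0,0],[0,0,0,0,-0.1,0,0],[0,0,0,0,-0.1,0,0]]]'
python3 -c "
from h import *
where()"
```

```text
time_s: 5.15
ee_pos: [0.6058, 0.0348, 0.0978]
ee_rot: [0.992, -0.122, -0.004, 0.026]
force: [-5.0, -30.0, 7.7]
gripper_width: 0.004
t 5.15 p [0.6058 0.0348 0.0978] yaw -0.244 zax [-0.014 -0.05  -0.999] F [ -5.  -30.    7.7] w 0.0
```

```bash
python3 -m crank '[[[0,0,0,0,0.2,0,0],[0,0,0,0,0.4,-0.3,0],[0.02,0,0,0,0.5,-0.6,0],[0,0,0,0,0.5,-0.6,0],[0,0,0,0,0.4,-0.5,0],[0,0,0,0,0,0,0],[0,0,0,0,0,0,0],[0,0,0,0,0,0,0]]]'
python3 -c "
from h import *
where()
d=grab('wrist','w1.png');e=grab('top','t2.png');print(d['pose'].round(3))
cv2.imwrite('pics/c2.png',np.vstack([cv2.resize(d['image'],(400,300)),cv2.resize(e['image'][120:300,140:380],(400,300))])[:,:,::-1])
"
```

```text
time_s: 6.15
ee_pos: [0.5748, -0.0793, 0.2241]
ee_rot: [0.992, -0.124, -0.005, 0.014]
force: [-0.7, 0.3, 0.2]
gripper_width: 0.008
t 6.15 p [ 0.5748 -0.0793  0.2241] yaw -0.249 zax [-0.013 -0.026 -1.   ] F [-0.7  0.3  0.2] w 0.01
[[-0.245 -0.922 -0.299  0.66 ]
 [-0.969  0.242  0.047 -0.095]
 [ 0.029  0.301 -0.953  0.394]
 [ 0.     0.     0.     1.   ]]
```

View pics/c2.png

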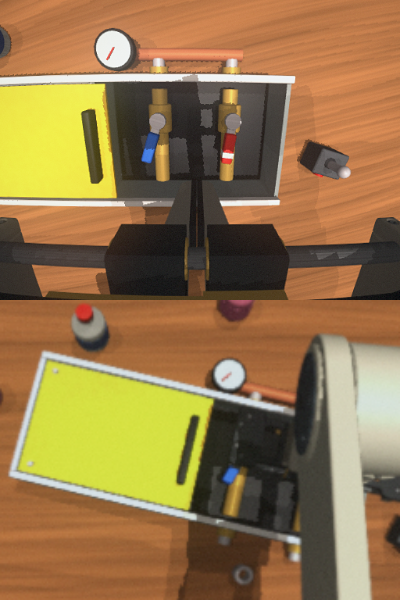

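Wrist view: the cover is fully on the deck. The red handle with the white band is at about (228,148) in the 400x300 picture with its pivot at (229,121), close to fully open. The blue handle is at (150,148), pivot (156,121). So red is the one at box y = -60.

Run:
```python
from h import *
d=load('w1.png');im=d['image'];hsv=cv2.cvtColor(im,cv2.COLOR_RGB2HSV)
red=cv2.inRange(hsv,(0,150,80),(6,255,255))|cv2.inRange(hsv,(172,150,80),(180,255,255))
blue=cv2.inRange(hsv,(100,130,60),(125,255,255))
Rz=R.from_euler('z',YAW).as_matrix()
piv={'red':(229,121),'blue':(156,121)};og=[]
for n,m,py in(('red',red,-.06),('blue',blue,.05)):
    m[:, :180]=0; m[:100]=0;m[240:]=0;m[:,330:]=0
    pts=cv2.findNonZero(m).reshape(-1,2);r=cv2.minAreaRect(pts)
    c=cast(d,[r[0]],.072)[0];p=cast(d,[np.array(piv[n])*1.28],.074)[0]
    v=Rz.T@(c-p);print(n,len(pts),np.round(r[0],1),'sleeve',c.round(4),'pivot',p.round(4),'box v',v.round(4),'ang',np.arctan2(v[1],-v[0]).round(3),'corners',cast(d,cv2.boxPoints(r),.074)[:,:2].round(4).tolist())
    og.append(p-Rz@[.03,py,0])
print('origins',og)
y=cv2.inRange(cv2.cvtColor(load('t2.png')['image'],cv2.COLOR_RGB2HSV),(22,120,80),(38,255,255))
c=max(cv2.findContours(y,0,2)[0],key=cv2.contourArea);r=cv2.minAreaRect(c)
print('cover', cast(load('t2.png'),[r[0]],.087),r)
```

```text
red 457 [291.7 189.8] sleeve [ 0.5569 -0.127   0.072 ] pivot [ 0.5967 -0.1366  0.074 ] box v [-0.0409 -0.0006 -0.002 ] ang -0.015 corners [[0.5396, -0.1098], [0.5822, -0.1272], [0.5748, -0.1432], [0.5317, -0.1263]]
blue 545 [191.6 188.9] sleeve [ 0.5871 -0.0154  0.072 ] pivot [ 0.6226 -0.0363  0.074 ] box v [-0.0396  0.0114 -0.002 ] ang 0.281 corners [[0.5717, 0.0039], [0.6109, -0.0214], [0.6028, -0.0349], [0.5632, -0.0101]]
origins [array([ 0.58262791, -0.07101011,  0.074     ]), array([ 0.58099046, -0.07720875,  0.074     ])]
cover [[0.63785041 0.15398746 0.087     ]] ((209.45193481445312, 200.47811889648438), (105.84197998046875, 68.67609405517578), 13.172553062438965)
```

```bash
python3 -c "
from h import *
where([.537,-.166,.12])"
```

```text
t 6.25 p [ 0.5747 -0.0793  0.224 ] yaw -0.248 zax [-0.014 -0.026 -1.   ] F [ 0.4 -0.8  0.6] w 0.0
rows total [-0.24  1.51  1.78]
```

```bash
python3 -m crank '[[[0.028,0,0,0,0,0,0],[0,0,0,-0.1,0.6,0.2,0],[0,0,0,-0.1,0.6,0.4,0],[0,0,0,-0.05,0.35,0.5,0],[0,0,0,0,0,0.5,0],[0,0,0,0,0,0.13,0],[0,0,0,0,0,0,0],[0,0,0,0,0,0,0]]]'
python3 -c "
from h import *
where([.537,-.166,.06])
d=grab('wrist','w2.png');print(d['pose'].round(3))
cv2.imwrite('pics/w2v.png',cv2.resize(d['image'],(640,480))[:,:,::-1])
"
```

```text
time_s: 7.25
ee_pos: [0.5368, -0.1659, 0.1167]
ee_rot: [0.992, -0.123, -0.003, -0.004]
force: [0.5, -0.0, -0.1]
gripper_width: 0.005
t 7.25 p [ 0.5368 -0.1659  0.1167] yaw -0.246 zax [-0.005  0.009 -1.   ] F [ 0.5 -0.  -0.1] w 0.01
rows total [0.01 0.01 0.95]
[[-0.243 -0.926 -0.291  0.62 ]
 [-0.97   0.229  0.079 -0.188]
 [-0.007  0.301 -0.954  0.287]
 [ 0.     0.     0.     1.   ]]
```

View pics/w2v.png

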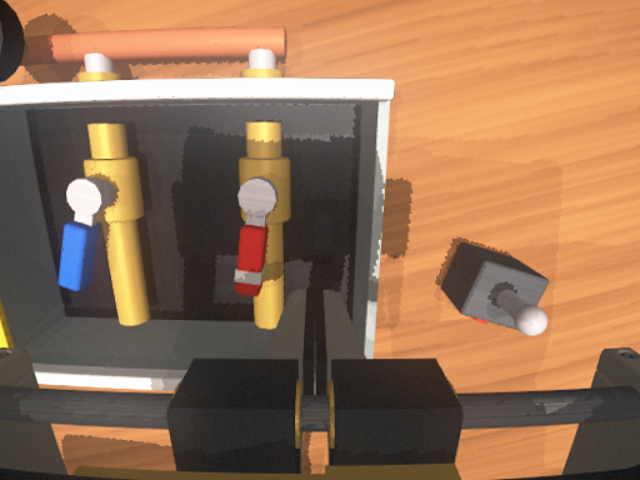

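Wrist view (640x480): fingertips at (315,300), between the red sleeve (250,258) and the -y wall's inner edge (about 370,300). Before going down I check those gaps in numbers.

```bash
python3 -c "
from h import *
d=load('w2.png');s=state();Rz=R.from_euler('z',YAW).as_matrix()
for n,uv,z in(('wall in top',(374,220),.08),('wall in2',(380,110),.08),('pivot red',(257,193),.076),('red tip',(247,294),.072),('red tip rightedge',(262,285),.072),('red right base',(266,228),.074),('blue piv',(84,193),.076),('blue tip',(71,289),.072)):
  p=cast(d,[np.array(uv)*.8],z)[0];print(n,p.round(4),'rel TCP in box',(Rz.T@(p-s['ee_pos'])).round(4))
"
```

```text
wall in top [ 0.5654 -0.2083  0.08  ] rel TCP in box [ 0.0381 -0.0339 -0.0369]
wall in2 [ 0.6243 -0.2236  0.08  ] rel TCP in box [ 0.0991 -0.034  -0.0369]
pivot red [ 0.5966 -0.1456  0.076 ] rel TCP in box [ 0.0527  0.0347 -0.0409]
red tip [ 0.5347 -0.1195  0.072 ] rel TCP in box [-0.0138  0.0445 -0.0449]
red tip rightedge [ 0.5385 -0.1308  0.072 ] rel TCP in box [-0.0073  0.0344 -0.0449]
red right base [ 0.5746 -0.1444  0.074 ] rel TCP in box [ 0.0311  0.0303 -0.0429]
blue piv [ 0.6231 -0.0434  0.076 ] rel TCP in box [ 0.0527  0.1402 -0.0409]
blue tip [ 0.5659 -0.0036  0.072 ] rel TCP in box [-0.0125  0.1644 -0.0449]
```

```bash
python3 -m crank '[[[0,0,0,0,0,0.5,0],[0,0,0,0,0,0.35,0],[0,0,0,0,0,0.1,0],[0,0,0,0,0,0,0],[0,0,0,0,-0.3,0,0],[0,0,0,0,-0.3,0,0],[0,0,0,0.08,-0.15,0,0],[0,0,0,0,0,0,0]]]'
python3 -c "
from h import *
where()
d=grab('wrist','w3.png');s=state();Rz=R.from_euler('z',YAW).as_matrix();print('rel pivot',(Rz.T@(s['ee_pos']-[.5966,-.1456,0])).round(4))
cv2.imwrite('pics/w3v.png',cv2.resize(d['image'],(640,480))[:,:,::-1])
"
```

```text
time_s: 8.3
ee_pos: [0.5583, -0.1203, 0.0656]
ee_rot: [0.993, -0.121, 0.003, -0.003]
force: [-1.4, -1.0, 0.2]
gripper_width: 0.007
t 8.3 p [ 0.5583 -0.1203  0.0656] yaw -0.243 zax [ 0.006  0.005 -1.   ] F [-1.4 -1.   0.2] w 0.01
rel pivot [-0.0435  0.0147  0.0656]
```

View pics/w3v.png

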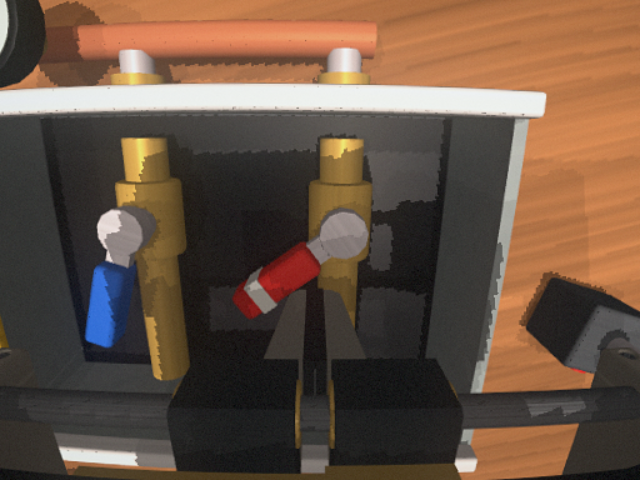

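The red handle is now about 55° round, the finger is on its sleeve at (310,290), and blue looks unchanged. I keep pushing round the arc.

```bash
python3 -m crank '[[[0,0,0,0.1,-0.15,0.05,0],[0,0,0,0.12,-0.12,0.03,0],[0,0,0,0.12,-0.1,0,0],[0,0,0,0.12,-0.05,0,0],[0,0,0,0.12,0,0,0],[0,0,0,0.12,0,0,0],[0,0,0,0.12,0,0,0],[0,0,0,0.12,0,0,0]]]'
python3 -c "
from h import *
where()
d=grab('wrist','w4.png');s=state();Rz=R.from_euler('z',YAW).as_matrix();print('rel pivot',(Rz.T@(s['ee_pos']-[.5966,-.1456,0])).round(4),Rz.T@s['force'])
cv2.imwrite('pics/w4v.png',cv2.resize(d['image'],(640,480))[:,:,::-1])
"
```

```text
time_s: 9.35
ee_pos: [0.5842, -0.1006, 0.0552]
ee_rot: [0.992, -0.122, -0.037, -0.006]
force: [-27.2, 5.1, 25.8]
gripper_width: 0.009
t 9.35 p [ 0.5842 -0.1006  0.0552] yaw -0.245 zax [-0.073  0.02  -0.997] F [-27.2   5.1  25.8] w 0.01
rel pivot [-0.0233  0.0404  0.0552] [-27.81649157  -2.37156872  25.78757195]
```

View pics/w4v.png

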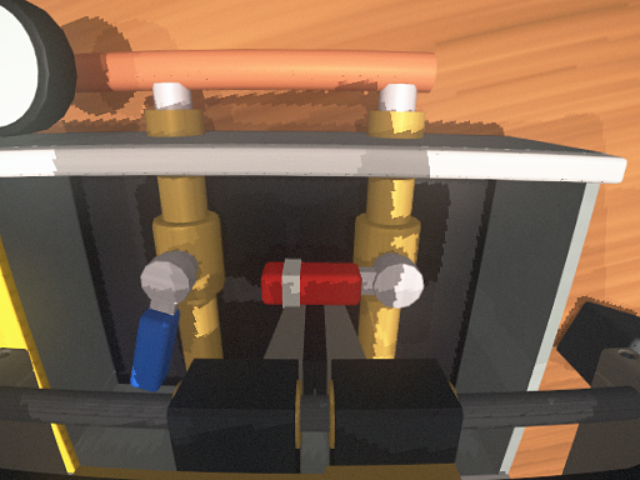

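The red handle lies square across its pipe at (320,283) and rests on the stop, with 28 N reaction. I back off, straighten the tool and lift clear.

```bash
python3 -m crank '[[[0,0,0,-0.25,0,0,0],[0,0.05,0,-0.3,0,-0.1,0],[0,0,0,0,0,-0.7,0],[0,0,0,0,0,-1,0],[0,0,0,-0.5,0,-0.8,0],[0,0,0,-0.8,0.3,-0.2,0],[0,0,0,-0.9,0.4,0,0],[0,0,0,0,0,0,0]]]'
python3 -c "
from h import *
where()
d=grab('wrist','w5.png');e=grab('top','t5.png');f=grab('scene','s5.png')
cv2.imwrite('pics/c5.png',np.vstack([np.hstack([cv2.resize(d['image'],(400,300)),cv2.resize(e['image'][120:300,140:380],(400,300))]),np.hstack([cv2.resize(f['image'],(400,300)),cv2.resize(f['image'][150:280,140:350],(400,300))])])[:,:,::-1])
"
```

```text
time_s: 10.4
ee_pos: [0.4198, -0.1002, 0.2347]
ee_rot: [0.992, -0.122, -0.007, -0.004]
force: [0.9, 0.1, 1.1]
gripper_width: 0.002
t 10.4 p [ 0.4198 -0.1002  0.2347] yaw -0.245 zax [-0.013  0.01  -1.   ] F [0.9 0.1 1.1] w 0.0
```

View pics/c5.png

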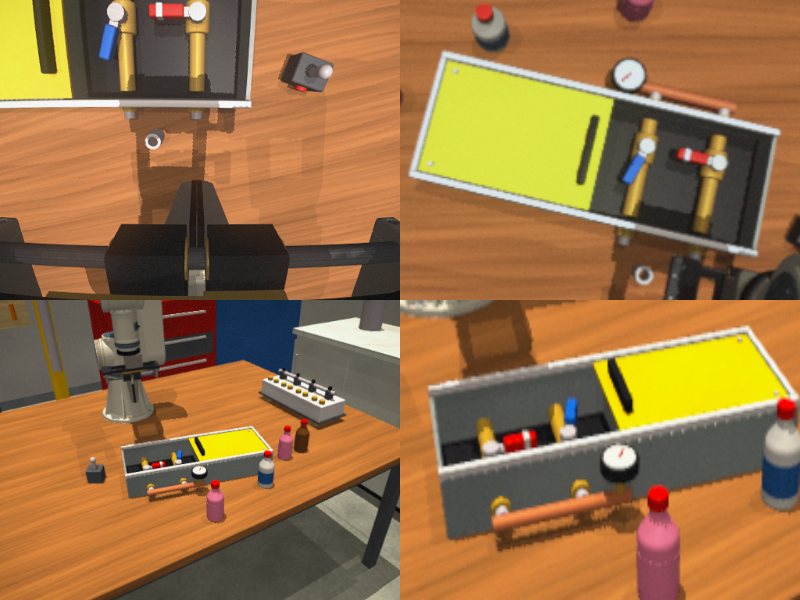

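Everything looks done: the cover is against the end, red is square, blue and the loose items have not moved. I check the angle and slide in numbers before handing in.

Run:
```python
from h import *
Rz=R.from_euler('z',YAW).as_matrix()
d=load('t5.png');hsv=cv2.cvtColor(d['image'],cv2.COLOR_RGB2HSV)
y=cv2.inRange(hsv,(22,120,80),(38,255,255));c=max(cv2.findContours(y,0,2)[0],key=cv2.contourArea)
m=np.zeros_like(y);cv2.drawContours(m,[cv2.convexHull(c)],-1,255,-1);m=cv2.erode(m,np.ones((5,5)))
b=max(cv2.findContours(cv2.inRange(d['image'].max(2),0,60)&m,0,2)[0],key=cv2.contourArea)
bc=cast(d,[cv2.minAreaRect(b)[0]],.105)[0];print('bar slide',Rz.T@(bc-[.5533,-.1721,.105]))
q=lambda X,Y:np.array([140+(X-400)*.6,120+Y*.6])
for n,p,t in(('red',(719,162),(683,155)),('blue',(646,146),(629,179))):
    a=cast(d,[q(*p)],.076)[0];e=cast(d,[q(*t)],.072)[0];v=Rz.T@(e-a);print(n,np.arctan2(v[1],-v[0]).round(3))
w=load('w4.png');h=cv2.cvtColor(w['image'],cv2.COLOR_RGB2HSV)
red=cv2.inRange(h,(0,150,80),(6,255,255))|cv2.inRange(h,(172,150,80),(180,255,255));red[:190]=0;red[260:]=0;red[:,:190]=0;red[:,310:]=0
bp=cv2.boxPoints(cv2.minAreaRect(cv2.findNonZero(red)));B=Rz.T@cast(w,bp,.074).T
e=[B[:,i]-B[:,i-1] for i in range(4)];L=max(e,key=np.linalg.norm);print('sleeve edge box',L,'dev from +y rad',np.arctan(L[0]/L[1]))
```

```text
bar slide [ 3.51244080e-02  2.32739325e-01 -1.38777878e-17]
red 1.545
blue 0.255
sleeve edge box [0.00028211 0.04550156 0.        ] dev from +y rad 0.00619987372950448
```

Run:
```python
from h import *
Rz=R.from_euler('z',YAW).as_matrix()
for f in('top0.png','t5.png'):
    d=load(f);y=cv2.inRange(cv2.cvtColor(d['image'],cv2.COLOR_RGB2HSV),(22,120,80),(38,255,255));y=cv2.morphologyEx(y,cv2.MORPH_OPEN,np.ones((3,3)))
    c=max(cv2.findContours(y,0,2)[0],key=cv2.contourArea)
    B=(cast(d,cv2.boxPoints(cv2.minAreaRect(c)),.087)-[.580,-.078,0])@Rz;o=np.sort(B[:,1]);print(f,'-y edge',o[:2].mean().round(4),'+y edge',o[2:].mean().round(4))
```

```text
top0.png -y edge -0.1252 +y edge 0.1307
t5.png -y edge 0.112 +y edge 0.3674
```

```bash
python3 -c "
from workcell import *
print(job_done())"
```

```text
the job is handed in; nothing more can be done
None
```

The job is handed in: the cover is fully aside and the red valve is shut, using about 10.5 s of the 48 s. I pushed the cover by its bar until it met the stop at about 30 N. Then I pushed the red handle round from the -y side until it met its stop at about 28 N sideways, backed off, and lifted clear.

**Last checks:**
- **Cover:** its edges moved 237 mm, against the nominal 240 mm. The far edge sits at y = 367 mm, where 366 mm is expected.
- **Red handle:** the close-up taken while the finger was still pressing put its sleeve within 0.01 rad of square. A rougher reading after letting go gave 1.545 rad, against 1.571 for fully shut.
- **Blue handle:** it read 0.26 rad against 0.28 before, so unchanged within error, and it was not touched.
- **Loose items:** the socket, oil bottle and magnetic stand look undisturbed in the last pictures. I did not measure their positions.
- **Robot:** it was clear of everything, with about 1 N on the wrist.

**Checks that disagreed:**
- A bar-based slide check gave 233 mm with a false 35 mm sideways shift. It probably picked up only part of the bar, so I replaced it with the edge check above.
- The final push on the red handle also showed about 26 N of unexplained upward force while the tool was tilted. It was gone after backing off.

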